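# Shut and latch the pen-machine case

### The job

The pen machine is back in its hard case: close the case up for the day. Lower the lid and press it down with about 15 N so that it beds on its rubber seal, tip the latch's wire loop in over the catch on the lid, and push the lever down past its high point until it snaps flat and draws the lid tight. Do not force the latch, and leave the pen in its trough and the other things where they are.

Things in the scene. Friction and masses are not known exactly. Their poses are not given: they have to be found in the camera images.
- case: Black hard case with aluminium edges, fixed to the bench, 140 deep (its x) x 240 wide (its y) x 110 mm high when shut: base 72 mm high, lid 35 mm. Origin at the centre of its underside; +x points from the front (latch side, front face at x = -70 mm) to the back (hinge side), +z up. Inside is foam with a trough for the pen.
- lid: The lid, 140 x 240 x 35 mm. Origin on the middle of its hinge line (case's back edge, 75 mm up), axes those of the case when shut; it opens by turning about +y (starts open 1.25 to 1.65 rad, stop 1.75). A friction hinge (0.4 N m) holds it where it is left. Lowered, it meets a springy rubber seal, 10 N per mm at the front, whose height differs each time: its front then rests 2 to 8 mm high until latched.
- lid_front (a point): Point on the lid's outer (top) face, on its centre line, 15 mm from the front edge: 125 mm from the hinge line along the lid, and 35 mm out (lid thickness). At lid angle a it lies, in the case's axes, at hinge + (-125 cos a + 35 sin a, 0, 125 sin a + 35 cos a) mm. The outer face looks to the back when the lid is open.
- catch (a point): Where the loop's bar lies once seated in the catch: an upward-open steel hook, 24 mm wide, standing 11 mm out of the middle of the lid's front. The point is 2 mm above the hook's floor, 4.5 mm out of the lid's front, 90 mm above the bench when tight. The hook's outer lip is 3.7 mm thick and rises 4 mm above its floor. Axes are the lid's: +x inward, +z up when shut.
- lever (a joint): Lever angle, rad: 0 = hanging flat on the case front (shut), grows as its end swings out and up (1.57 = straight out, stop 2.35). Starts 1.95 to 2.2; friction holds it. Loop hooked: it resists from 1.4 down, most near 1.0 (4 to 16 N at its end), to the high point near 0.4, then snaps to 0. Loop not hooked: no resistance, latches nothing. Below 1.7 the loop cannot clear the lip.
- lever_pivot (a point): Middle of the lever's pivot pin: 9 mm out of the case's front face, 52 mm above the bench; axis along the case's y. The shut lid's top is 58 mm higher, so an upright hand following the lever down would strike the lid: lean the hand away from the case by 30 to 40 degrees.
- lever_tip (a point): Near the free end of the steel lever, in the middle of its outer (upper, when open) face, 40 mm from the pivot. The lever is 26 mm wide, 3 mm thick, 45 mm long; shut, its end is about 8 mm above the bench.
- loop (a joint): Angle of the wire loop on the lever, rad; 0 when shut. Its lean away from the lid, out of the vertical, is about loop minus lever. The pivot is free: it starts fallen outward on its stop (2.75); pushed past the upright it falls inward by itself onto the lid's front, above the hook (lean about -0.44), and then follows the lever down into the hook by its weight.
- loop_bar (a point): Middle of the loop's cross bar: round steel wire 4 mm thick, 40 mm long, parallel to the case's y. Its legs, 54 mm long, pass either side of the lever and pivot on it 16 mm from the lever's pivot. It can be pushed from outside with the fingertips just below the bar; tips more than 5 mm below it meet the catch's lip if pushed right up to the lid.
- pen_center (a point): Centre of the pen machine, 130 mm long, 30 mm thick, black with a blue collar, loose in the trough of the case (axis along the case's y, 43 mm above the bench). To be left alone.
- ink_rest: Bystander: loose black ink-cap rest, 185 x 75 x 34 mm, long along its y; origin at the centre of its underside.
- supply: Bystander: loose black power supply, 70 x 100 x 52 mm; origin at the centre of its underside.
- ink_bottle: Bystander: loose black ink bottle, 38 mm across, 105 mm high; origin at the centre of its underside.

How it is judged (in metres and radians):
On the way, in this order (a step that is already met when the one before it is completed fails the run):
1. the lid is pressed down onto its seal with the fingers, with at least 9 N (angle between lid's own z axis and vertical below 0.08 rad and contact force between the fingers and lid above 9 N), for 0.2 s.
2. the wire loop lies over the catch, inside its lip, with the lid down (x of loop_bar in the frame of catch above -0.003 m and z of loop_bar in the frame of catch between -0.003 and 0.016 m and angle between lid's own z axis and vertical below 0.08 rad), for 0.2 s.
At the end, for the whole second after the job is handed in: The lever hangs flat against the case (within 0.06 rad), the loop's bar is seated in the catch (within 4 mm), the lid is drawn tight (within 0.010 rad, about 1.5 mm at the front), all at rest, and the pen is within 15 mm of where it lay (value of joint lever below 0.06 rad and angle between lid's own z axis and vertical below 0.01 rad and distance between loop_bar and catch below 0.004 m and velocity of joint lever between -0.05 and 0.05 rad/s and distance of pen_center from where it was at the start of the episode below 0.015 m); the robot touches nothing.
It fails at once if a bystander (ink rest, power supply or ink bottle) is moved more than 20 mm (distance of any of ink_rest, supply, ink_bottle from where it was at the start of the episode above 0.02 m).
It fails at once if the lowered lid is pressed with more than 22 N (angle between lid's own z axis and vertical below 0.08 rad and contact force between the fingers and lid above 22 N).
It fails at once if the case or its latch is forced with more than 60 N (contact force between the fingers and case above 60 N).
It also fails if it takes over 58 s, if anything falls off the work surface, if the arm or the gripper's body presses on something with over 40 N, if the wrist force passes 120 N, or if a joint passes its speed limit or range.

### The arm

A 6-joint arm with a two-finger parallel gripper is mounted at the origin on the work surface. World frame = base frame: x ahead of the robot, y to its left, z up, the work surface at z = 0. Lengths are in m, angles in degrees, forces in N, time in s.
With the tool pointing down it reaches from about 0.35 to 0.875 m from the base axis. Payload 4.2 kg.
Tool frame: the origin (TCP) lies at the very end of the fingers, on their centre line; the grasp point (between the pads) lies 19 mm behind it; z points along the fingers, y is the line along which they close (so a half turn about z gives the same grasp; the last joint's range is limited). The gripper opens to 87 mm and grips with 3 to 60 N. Pads are 19 mm wide; open, the fingers measure 117 mm over their backs; the gripper's body (75 mm by 190 mm) begins 51 mm behind the grasp point.
Start: joints at [83.171, 22.042, 0.453, 0, -68.411, -14.817], TCP at [0.231, 0.581, 0.223] pointing down, gripper open.
Joint ranges: [-179.83, 179.83], [-69.29, 118.12], [-61.27, 80.66], [-181.25, 117.63], [-171.15, -9.14], [-177.46, 177.46]. Speed limits (degrees/s): [159.86, 159.86, 180, 180, 180, 180].

### API

Orientations are given as a 3x3 rotation matrix whose columns are the frame's x, y, z axes.
In Python, from station import monitor, cams, ticket gives the robot as it stands.
- The arm moves only by the tool drive_tool, never from a script. Its argument "moves" is a list of rows, each an object with "delta_pos": the shift along the tool's x, y, z in mm, a list of three; "turn": the turn about the tool's z in rad; "claw": the opening, from 0 (shut) to 1 (fully open). A call has 1 to 12 rows; each row shifts and turns the commanded pose from where the row before left it, along the tool's axes as they then stand; what a row does not reach is not made up. A row lasts 1/8 s, in which the tool goes at most 62.5 mm and 10.7 degrees, less where a joint would pass 70% of its speed; a pose out of reach is approached as far as the arm can. A call is refused whole if a number of a shift passes 62.5 or a number of a turn 0.188, either way. A call with a gripper value outside its range is refused whole. The fingers move at their own pace and stop on an object; the grip force is fixed at half the most. Time passes only in rows, so rows that do not move let the fingers close. It gives the time, the measured TCP pose, the force, the opening and the grip force at its end, in the units of the state.
- monitor.sense(): the state, without advancing time (a new reading comes with each control period).
- cams.capture(name): name is "scene" or "top" or "wrist"; returns a dict with "color" (384x512x3 uint8, red, green, blue), "range_z" (384x512 float32, m along the optical axis (not along the pixel's ray), 0 where there is no reading), "vertical_fov" (degrees; the focal length in pixels is half the picture's height over the tangent of half this angle, whatever the lens; pixels are square), "cx", "cy" (the principal point, pixels), "extrinsics" (4x4, takes a point from camera to world coordinates). Camera axes: x right, y down, z forward; pixel columns grow to the right and rows downward; lengths in m; the calibration is good to about 2 mm. A picture is of the moment at which its call begins.
- ticket.finish_job(): hands the job in; it is judged then, once.
The state is a dict: "time_s": time; "joints": joint angles; "joint_velocities": joint speeds; "effort": joint torques, N m; "tcp_pos": TCP position; "ee_rot": TCP orientation; "wrist_force": force on the tool from outside, world axes, zero at the start; "moment": the same for the moment, N m; "gripper_width": opening from 0.0 (shut) to 1.0 (fully open); "gripper_force": force on a finger pad.
Only numpy, scipy, OpenCV 4.12 (cv2) and the standard library are available. Lean on these libraries where they do the work, as an engineer would, in place of code of your own. Each camera call takes 0.05 s, during which the arm holds its last target. There are 200 camera calls.

## Working session

There is one attempt and no reset: what is moved stays moved. The work goes in short steps, Python scripts to look and compute and a tool call to move; the robot and the scene stay as the last step left them, time stands still between calls to the robot, and variables do not carry over. Pictures are saved under pics/ and viewed, at most 10 in all, crops included, and the job is handed in when it is done.

Besides the shell and the picture viewer there is one more tool, called after "Call:" as name([rows], argument=value, ...), one row to a line, values as JSON. drive_tool: Moves the arm, as the interface text tells. Its arguments: {"type":"object","properties":{"moves":{"type":"array","items":{"type":"object","properties":{"delta_pos":{"type":"array","items":{"type":"number"}},"turn":{"type":"number"},"claw":{"type":"number"}}}}},"required":["moves"]}

```bash
mkdir -p pics; ls; cat > h.py <<'E'
import numpy as np, cv2
from station import monitor, cams, ticket
def cap(n,save=None):
    c=cams.capture(n)
    if save: cv2.imwrite('pics/'+save,c['color'][:,:,::-1])
    return c
def cloud(c):
    h,w=c['range_z'].shape
    f=h/2/np.tan(np.radians(c['vertical_fov'])/2)
    u,v=np.meshgrid(np.arange(w),np.arange(h)); z=c['range_z']
    P=np.stack([(u-c['cx'])/f*z,(v-c['cy'])/f*z,z],-1)
    E=np.array(c['extrinsics']); W=P@E[:3,:3].T+E[:3,3]; W[z==0]=np.nan
    return W
E
python3 - <<'E'
from h import *
a=cap('scene');b=cap('top')
np.savez('a.npz',s=cloud(a),t=cloud(b),sc=a['color'],tc=b['color'])
cv2.imwrite('pics/1.png',a['color'][:,:,::-1]);cv2.imwrite('pics/2.png',b['color'][:,:,::-1])
print(a['extrinsics'],b['extrinsics'],monitor.sense())
E
```

```text
pics
[[ 0.02848505  0.72513459 -0.68801775  1.10989677]
 [ 0.99958846 -0.01832793  0.02206791 -0.06225343]
 [ 0.00339227 -0.68836321 -0.72535825  0.75889218]
 [ 0.          0.          0.          1.        ]] [[ 0.02426898 -0.98429136  0.17487578  0.31244602]
 [-0.99922127 -0.02932692 -0.02639679 -0.01097306]
 [ 0.0311107  -0.17409897 -0.98423659  1.19747735]
 [ 0.          0.          0.          1.        ]] {'time_s': 0.1, 'joints': array([ 8.31703000e+01,  2.20854021e+01,  3.89158627e-01, -2.28609587e-02,
       -6.84118604e+01, -1.48165902e+01]), 'joint_velocities': array([-0.09002528, -0.14877335,  0.2588812 ,  0.10446314,  0.02722145,
       -0.03213948]), 'effort': array([ 1.23258571e-03, -3.91690743e+01,  1.87935555e+01,  4.23192054e+00,
        1.34764754e-02, -7.13417080e-05]), 'tcp_pos': array([0.23034581, 0.58043866, 0.22159599]), 'ee_rot': array([[ 9.29424514e-01, -3.69011818e-01, -5.92746289e-04],
       [-3.69012273e-01, -9.29422722e-01, -1.82923243e-03],
       [ 1.24096517e-04,  1.91886412e-03, -9.99998151e-01]]), 'wrist_force': array([ 0.63675958, -0.17975692,  0.14763055]), 'moment': array([0.02869275, 0.05434877, 0.02903535]), 'gripper_force': 0.0, 'gripper_width': 1.002902704834261}
```

View pics/1.png

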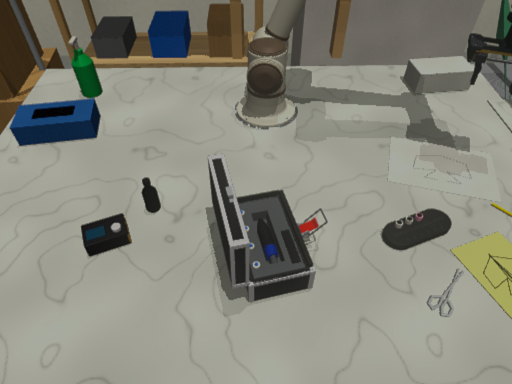

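View pics/2.png

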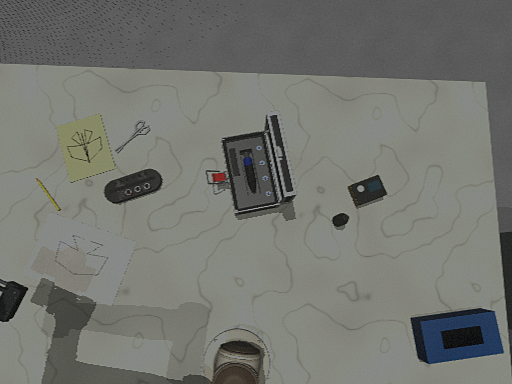

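The scene view shows the open case at about (260,240), lid open on its left, with the red lever at (308,226) and the loop at (317,218). In the top view the case is at (250,172), the lever at (218,177), so the latch faces world +y. The bottle, supply and ink rest are clear of it. Next I'll measure the case and latch.

```bash
python3 - <<'E'
from h import *
d=np.load('a.npz')
for k,ck in(('s','sc'),('t','tc')):
    W=d[k];C=d[ck].astype(int)
    m=(np.abs(W[...,0]-.55)<.2)&(np.abs(W[...,1])<.2)
    for lo,hi in((.066,.078),):
        q=m&(W[...,2]>lo)&(W[...,2]<hi); P=W[q][:,:2]
        print(k,lo,q.sum(),cv2.minAreaRect((P*1000).astype(np.float32)),np.median(W[q][:,2]))
    r=m&(C[...,0]>C[...,1]+60)&(C[...,0]>C[...,2]+60)&(W[...,2]>.03)
    P=W[r];print('red',len(P),P.mean(0),np.percentile(P,[2,98],axis=0))
    hi=m&(W[...,2]>.09); P=W[hi]; print('high',len(P),np.percentile(P,[1,50,99],axis=0))
    top=m&(W[...,2]>np.nanpercentile(W[hi][:,2],90));P=W[top]
    print('toprim',cv2.minAreaRect((P[:,:2]*1000).astype(np.float32)),P[:,2].max())
    # zoom crops
    b=(180,330,170,350) if k=='s' else (100,230,180,320)
    im=cv2.resize(d[ck][b[0]-0:b[1],b[2]:b[3]][:,:,::-1],None,fx=4,fy=4,interpolation=cv2.INTER_CUBIC)
    if k=='s': im=cv2.resize(d[ck][145:300,200:340][:,:,::-1],None,fx=3.8,fy=3.8,interpolation=cv2.INTER_CUBIC)
    cv2.imwrite(f'pics/crop_{k}.png',im)
E
```

```text
s 0.066 924 ((581.8025512695312, -17.15472412109375), (243.34075927734375, 224.3885955810547), 12.816215515136719) 0.07300391986590848
red 158 [0.56104647 0.07356147 0.06369601] [[0.54893933 0.05452814 0.05449204]
 [0.57296807 0.09088263 0.07515998]]
high 2978 [[ 0.487952   -0.14838082  0.09245996]
 [ 0.65259594 -0.09997514  0.21408869]
 [ 0.72277036 -0.02641076  0.22527685]]
toprim ((602.3858032226562, -109.5523681640625), (241.93789672851562, 33.004512786865234), 13.886240005493164) 0.22728768325777737
t 0.066 798 ((578.5361328125, -5.099433898925781), (244.07533264160156, 203.6764678955078), 12.603014945983887) 0.07428214326002003
red 79 [0.56102585 0.07297356 0.06246857] [[0.54923967 0.05671477 0.05237093]
 [0.57370136 0.08969515 0.07233772]]
high 1302 [[ 0.47971042 -0.14502882  0.09286743]
 [ 0.590548   -0.10529655  0.21537336]
 [ 0.71625906  0.10580996  0.22584129]]
toprim ((598.8819580078125, -105.16834259033203), (238.001220703125, 34.64653396606445), 12.698407173156738) 0.22814693434016953
```

View pics/crop_s.png

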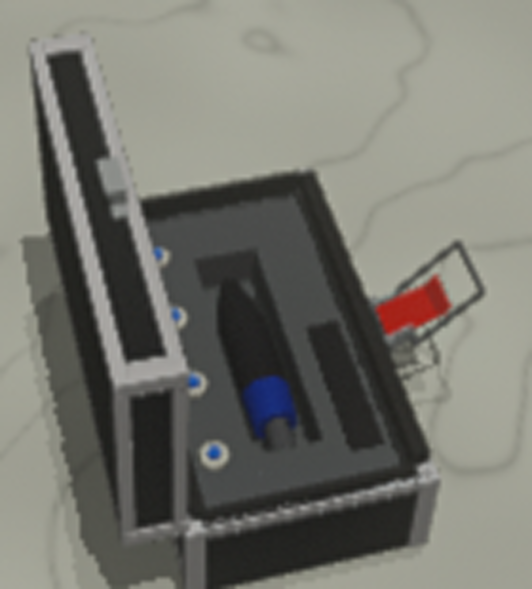

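View pics/crop_t.png

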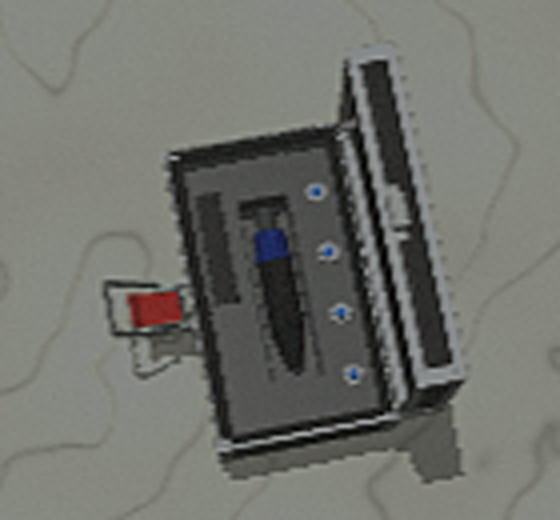

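The crops show the lid upright with the catch at its front middle, and the lever and loop out at the front, the loop fallen outward past the lever. I'll now fit everything in the case frame.

```bash
cat >> h.py <<'E'
def frame(yaw):
    y=np.array([np.cos(yaw),np.sin(yaw)]); x=np.array([y[1],-y[0]]); return x,y
E
python3 - <<'E'
from h import *
d=np.load('a.npz')
for k,ck in(('s','sc'),('t','tc')):
    W=d[k];C=d[ck].astype(int)
    yaw=np.radians(12.9);x,y=frame(yaw)
    X=W[...,:2]@x;Y=W[...,:2]@y;Z=W[...,2]
    m=(np.abs(W[...,0]-.55)<.2)&(np.abs(W[...,1])<.2)
    r=(C[...,0]>C[...,1]+60)&(C[...,0]>C[...,2]+60)
    # front rim: for each Y bin, min X at z in band
    q=m&(Z>.069)&(Z<.079)&~r
    ys=[];xs=[]
    yc=np.median(Y[r&m&(Z>.03)])
    for b in np.arange(yc-.11,yc+.11,.01):
        if abs(b+.005-yc)<.035: continue
        s=q&(Y>=b)&(Y<b+.01)
        if s.sum()>2: ys.append(b+.005);xs.append(X[s].min())
    p=np.polyfit(ys,xs,1);p2=np.poly1d(p); res=np.array(xs)-p2(ys)
    print(k,'front slope deg',np.degrees(np.arctan(p[0])),'X front',p2(yc),'res',np.abs(res).max())
    print(' Y ext rim',np.percentile(Y[q&(X<p2(yc)+.12)],[0.5,99.5]),'red Yc',yc,'red X,Z fit')
    R=m&r&(Z>.04); A=np.c_[X[R],Z[R]]
    c=A.mean(0);u,s,vt=np.linalg.svd(A-c);print(' red c',c,'dir',vt[0],'ang from down',np.arctan2(-vt[0][0]*np.sign(-vt[0][0]),-vt[0][1]*np.sign(-vt[0][0])),'Xr',A[:,0].min(),A[:,0].max())
    h=m&(Z>.20); print(' lid top X',np.percentile(X[h],[1,99]),'Y',np.percentile(Y[h],[1,99]),'Zmax',np.percentile(Z[h],99.5))
    # top edge plane of lid front (normal)
    P=np.c_[X[h],Z[h]]; c=P.mean(0);u,s,vt=np.linalg.svd(P-c);print(' lid front-face dir',vt[0],'angle a=',np.arctan2(abs(vt[0][0]),abs(vt[0][1])),c)
    w=m&~r&(Z>.08)&(X<p2(yc)-.012)&(np.abs(Y-yc)<.04); print(' loop',w.sum(),[ (round(a*1e3-p2(yc)*1e3),round(b*1e3-yc*1e3),round(z*1e3)) for a,b,z in zip(X[w],Y[w],Z[w])][:60:3])
E
```

```text
s front slope deg 0.30287843221191946 X front 0.09043932646635938 res 0.0077773781033149
 Y ext rim [0.44347934 0.6846008 ] red Yc 0.5630702512498217 red X,Z fit
 red c [0.05354883 0.06369601] dir [ 0.89711377 -0.44179959] ang from down 2.028399989452402 Xr 0.03585792669268312 0.07330836258859352
 lid top X [0.22112604 0.25625992] Y [0.44449085 0.68377002] Zmax 0.22648142607659139
 lid front-face dir [ 0.99979319 -0.02033684] angle a= 1.5504580870063327 [0.23913673 0.21534463]
 loop 51 [(-68, -23, 91), (-67, -21, 90), (-63, -21, 87), (-70, -15, 92), (-65, -20, 84), (-57, -22, 80), (-68, -9, 92), (-70, -4, 94), (-68, 1, 93), (-68, 7, 96), (-68, 9, 93), (-71, 13, 92), (-69, 19, 93), (-67, 22, 93), (-64, 20, 88), (-62, 20, 86), (-60, 20, 83)]
t front slope deg 0.491287819658263 X front 0.08044647182744552 res 0.001951389302128792
 Y ext rim [0.44126184 0.68376441] red Yc 0.5632891319462662 red X,Z fit
 red c [0.0541173  0.06246857] dir [-0.91034812  0.41384332] ang from down 1.9974681713705884 Xr 0.03652746149842548 0.07072037745240158
 lid top X [0.21844701 0.25375847] Y [0.44126132 0.68063582] Zmax 0.22703324426156224
 lid front-face dir [-0.99872843 -0.05041345] angle a= 1.5203615011282798 [0.23576817 0.21576118]
 loop 33 [(-62, 21, 95), (-54, 20, 90), (-63, 18, 94), (-54, 17, 89), (-63, 14, 97), (-62, 8, 94), (-60, 2, 93), (-61, -5, 95), (-62, -14, 96), (-64, -19, 92), (-55, -21, 89)]
```

Call:
drive_tool([
  {"delta_pos":[0,0,-18],"turn":0.161,"claw":0},
  {"delta_pos":[0,0,-18],"turn":0.161,"claw":0},
  {"delta_pos":[0,0,-18],"turn":0.161,"claw":0},
  {"delta_pos":[0,0,-18],"turn":0.161,"claw":0},
  {"delta_pos":[0,0,-18],"turn":0.161,"claw":0},
  {"delta_pos":[0,0,-18],"turn":0.161,"claw":0},
])

```text
time_s: 0.85
tcp_pos: [0.2304, 0.5807, 0.3304]
ee_rot: [[0.22, -0.976, -0.001], [-0.976, -0.22, -0.001], [0.001, 0.001, -1.0]]
wrist_force: [-0.2, -0.0, 0.1]
gripper_width: 0.399
gripper_force: 0.0
```

Call:
drive_tool([
  {"delta_pos":[50,-14,0],"claw":0},
  {"delta_pos":[50,-14,0],"claw":0},
  {"delta_pos":[50,-14,0],"claw":0},
  {"delta_pos":[50,-14,0],"claw":0},
  {"delta_pos":[50,-14,0],"claw":0},
  {"delta_pos":[50,-14,0],"claw":0},
  {"delta_pos":[50,-14,0],"claw":0},
  {"delta_pos":[50,-14,0],"claw":0},
])

```text
invalid input
```

```bash
cat >> h.py <<'E'
def st(yaw=np.radians(13.1),x0=.083,y0=.563):
    s=monitor.sense(); x,y=frame(yaw); p=s['tcp_pos']; R=s['ee_rot']; f=s['wrist_force']
    print('t',round(s['time_s'],2),'out',round((x0-p[:2]@x)*1e3,1),'yc',round((p[:2]@y-y0)*1e3,1),'z',round(p[2]*1e3,1),'F case',np.round([f[:2]@x,f[:2]@y,f[2]],1),'toolx yaw',np.degrees(np.arctan2(R[1,0],R[0,0])).round(2),'w',s['gripper_width'].__round__(3),np.round(s['joints']))
E
python3 -c "from h import *;st()"
```

```text
t 0.85 out 596.3 yc -207.0 z 330.4 F case [-0.  -0.2  0.1] toolx yaw -77.3 w 0.399 [ 83.  19.  12.  -0. -82. -70.]
```

Call:
drive_tool([
  {"delta_pos":[50,-14,0],"turn":0,"claw":0},
  {"delta_pos":[50,-14,0],"turn":0,"claw":0},
  {"delta_pos":[50,-14,0],"turn":0,"claw":0},
  {"delta_pos":[50,-14,0],"turn":0,"claw":0},
  {"delta_pos":[50,-14,0],"turn":0,"claw":0},
  {"delta_pos":[50,-14,0],"turn":0,"claw":0},
  {"delta_pos":[50,-14,0],"turn":0,"claw":0},
  {"delta_pos":[50,-14,0],"turn":0,"claw":0},
])

```text
time_s: 1.85
tcp_pos: [0.43, 0.2147, 0.3303]
ee_rot: [[0.225, -0.974, -0.0], [-0.974, -0.225, -0.0], [0.0, 0.0, -1.0]]
wrist_force: [1.2, -0.1, 0.1]
gripper_width: 0.006
gripper_force: 0.0
```

```bash
python3 - <<'E'
from h import *
st()
c=cap('wrist','w1.png');np.save('w1.npy',cloud(c))
E
```

```text
t 1.85 out 194.7 yc -95.6 z 330.3 F case [0.4 1.2 0.1] toolx yaw -76.98 w 0.006 [ 46.   4.  -8.  -0. -78. -33.]
```

View pics/w1.png

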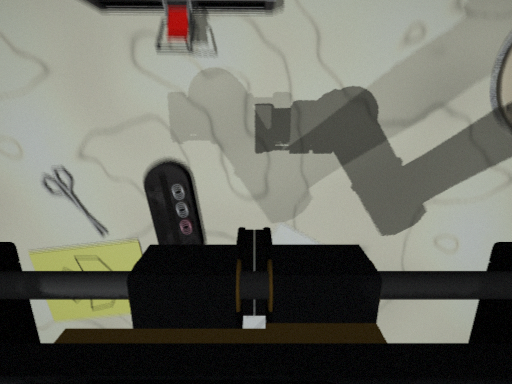

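The wrist view shows the case front edge at the top, with the red lever at (178,22) and the loop bar at (187,50); image up is +X. I'll take one closer look at the latch on the way past.

Call:
drive_tool([
  {"delta_pos":[12,-24,0],"turn":0,"claw":0},
  {"delta_pos":[12,-24,0],"turn":0,"claw":0},
  {"delta_pos":[12,-24,0],"turn":0,"claw":0},
  {"delta_pos":[12,-24,0],"turn":0,"claw":0},
  {"delta_pos":[0,0,0],"turn":0,"claw":0},
])

```text
time_s: 2.52
tcp_pos: [0.5348, 0.1908, 0.329]
ee_rot: [[0.223, -0.975, -0.002], [-0.975, -0.223, -0.001], [0.001, 0.002, -1.0]]
wrist_force: [0.3, -1.1, 0.2]
gripper_width: 0.009
gripper_force: 0.0
```

```bash
python3 - <<'E'
from h import *
st()
c=cap('wrist','w2.png');W=cloud(c);C=c['color'].astype(int)
yaw=np.radians(13.1);x,y=frame(yaw)
O=.083-W[...,:2]@x;Y=W[...,:2]@y-.563;Z=W[...,2]
r=(C[...,0]>C[...,1]+60)&(C[...,0]>C[...,2]+60)&(Z>.03)&(np.abs(Y)<.04)
P=np.c_[O[r],Y[r],Z[r]]*1e3
print('red',len(P),P.mean(0),np.percentile(P,[1,99],axis=0)); q=P[:,[0,2]];cc=q.mean(0);v=np.linalg.svd(q-cc)[2][0];print('dir',v,cc, np.pi/2+np.arctan(v[1]/v[0]))
w=~r&(np.abs(Y)<.03)&(O>.03)&(O<.09)&(Z>.055);P=np.c_[O[w],Y[w],Z[w]]*1e3
b=P[P[:,0]>np.percentile(P[:,0],70)];print('loop',len(P),np.median(b,0),np.percentile(P,[1,99],axis=0))
# front edge
ys=[];xs=[]
for a in np.arange(-.1,.1,.008):
    s=(Y>=a)&(Y<a+.008)&(Z>.068)&(Z<.08)&(O<.02)&(abs(a+.004)>.03)&(O>-.03)
    if s.sum()>2: ys.append(a+.004);xs.append(np.percentile(O[s],98))
if ys: p=np.polyfit(ys,xs,1);print('front o',p[1]*1e3,'slope deg',np.degrees(p[0]),np.round(np.array(xs)*1e3,1))
E
```

```text
t 2.52 out 147.6 yc 1.1 z 329.0 F case [1.1 0.  0.2] toolx yaw -77.11 w 0.009 [ 36.  13.   3.  -0. -80. -23.]
red 603 [27.64933303 -1.07231069 64.87001359] [[  8.67460879 -13.03780754  55.44813655]
 [ 46.43135386  11.65575811  76.86632685]]
dir [0.8934194  0.44922352] [27.64933303 64.87001359] 2.036692369788706
loop 265 [61.23688706 -4.73302531 94.75733225] [[ 30.7371261  -21.93258665  64.95397943]
 [ 62.49049138  21.59379692  96.15020035]]
front o -0.2847374859460072 slope deg -0.5178179153425565 [ 0.5  0.4  0.6  0.2  0.2  0.4  0.2  0.2  0.  -0.6 -0.7 -0.8 -0.9 -0.8
 -0.9 -1.  -1.  -1.1]
```

View pics/w2.png

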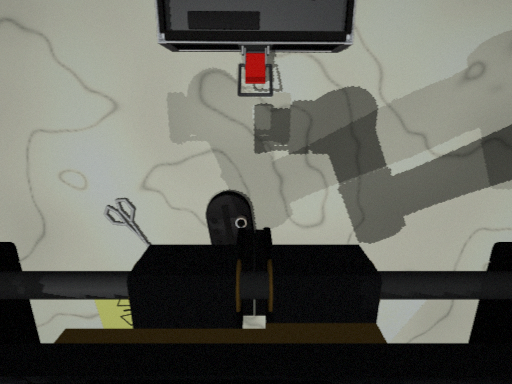

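Front at out≈0, lever about 2.04 rad, loop bar at out 61, z 95. All of this agrees with the given geometry. In the picture the lever is at (256,68) and the bar at (256,94). Next I go behind the lid.

Call:
drive_tool([
  {"delta_pos":[50,0,0],"turn":0,"claw":0},
  {"delta_pos":[50,0,0],"turn":0,"claw":0},
  {"delta_pos":[50,0,0],"turn":0,"claw":0},
  {"delta_pos":[50,0,0],"turn":0,"claw":0},
  {"delta_pos":[50,0,0],"turn":0,"claw":0},
  {"delta_pos":[50,0,0],"turn":0,"claw":0},
  {"delta_pos":[52,0,0],"turn":0,"claw":0},
  {"delta_pos":[0,0,20],"turn":0,"claw":0},
  {"delta_pos":[0,0,35],"turn":0,"claw":0},
  {"delta_pos":[0,0,35],"turn":0,"claw":0},
  {"delta_pos":[0,0,34],"turn":0,"claw":0},
  {"delta_pos":[0,0,0],"turn":0,"claw":0},
])

```text
time_s: 4.08
tcp_pos: [0.611, -0.1509, 0.2039]
ee_rot: [[0.225, -0.974, -0.007], [-0.974, -0.225, 0.001], [-0.002, 0.006, -1.0]]
wrist_force: [-0.5, 0.7, 0.1]
gripper_width: 0.007
gripper_force: 0.0
```

```bash
python3 - <<'E'
from h import *
st()
import numpy as np
a=np.linspace(1.45,.1,22);s=122
o=-140+s*np.cos(a)-44.5*np.sin(a);z=75+s*np.sin(a)+35*np.cos(a)
print(np.c_[a,o,z].round(1)[[0,-1]])
print([(round(-i),round(-j)) for i,j in zip(np.diff(np.round(o)),np.diff(np.round(z)))])
E
```

```text
t 4.08 out -202.4 yc -2.1 z 203.9 F case [-0.8 -0.3  0.1] toolx yaw -76.97 w 0.007 [  1.  23.  -0.  -0. -67.  12.]
[[ 1.400e+00 -1.695e+02  2.003e+02]
 [ 1.000e-01 -2.310e+01  1.220e+02]]
[(-8, -1), (-8, -1), (-8, 0), (-9, 1), (-8, 1), (-8, 1), (-8, 2), (-9, 3), (-7, 3), (-8, 4), (-8, 4), (-7, 4), (-7, 5), (-7, 5), (-6, 6), (-6, 6), (-6, 7), (-5, 6), (-5, 7), (-4, 8), (-4, 7)]
```

Call:
drive_tool([
  {"delta_pos":[-9,0,1],"turn":0,"claw":0},
  {"delta_pos":[-9,0,1],"turn":0,"claw":0},
  {"delta_pos":[-8,0,1],"turn":0,"claw":0},
  {"delta_pos":[-8,0,1],"turn":0,"claw":0},
  {"delta_pos":[-8,0,-1],"turn":0,"claw":0},
  {"delta_pos":[-8,0,-1],"turn":0,"claw":0},
  {"delta_pos":[-8,0,0],"turn":0,"claw":0},
  {"delta_pos":[-9,0,1],"turn":0,"claw":0},
  {"delta_pos":[-8,0,1],"turn":0,"claw":0},
  {"delta_pos":[-8,0,1],"turn":0,"claw":0},
])

```text
time_s: 5.32
tcp_pos: [0.5939, -0.0702, 0.2009]
ee_rot: [[0.225, -0.974, -0.002], [-0.974, -0.225, 0.0], [-0.001, 0.001, -1.0]]
wrist_force: [1.4, -2.7, 0.6]
gripper_width: 0.004
gripper_force: 1.3
```

```bash
python3 -c "
from h import *
st()"
```

```text
t 5.33 out -120.0 yc -0.5 z 200.9 F case [3.  0.8 0.6] toolx yaw -77.0 w 0.004 [  9.  20.  -5.  -0. -64.   4.]
```

Call:
drive_tool([
  {"delta_pos":[-8,0,2],"turn":0,"claw":0},
  {"delta_pos":[-9,0,3],"turn":0,"claw":0},
  {"delta_pos":[-7,0,3],"turn":0,"claw":0},
  {"delta_pos":[-8,0,4],"turn":0,"claw":0},
  {"delta_pos":[-8,0,4],"turn":0,"claw":0},
  {"delta_pos":[-7,0,4],"turn":0,"claw":0},
  {"delta_pos":[-7,0,5],"turn":0,"claw":0},
  {"delta_pos":[-7,0,5],"turn":0,"claw":0},
  {"delta_pos":[-6,0,6],"turn":0,"claw":0},
  {"delta_pos":[-6,0,6],"turn":0,"claw":0},
])

```text
time_s: 6.58
tcp_pos: [0.5781, 0.0007, 0.1592]
ee_rot: [[0.225, -0.974, 0.0], [-0.974, -0.225, 0.0], [-0.0, -0.0, -1.0]]
wrist_force: [0.7, -1.2, 1.5]
gripper_width: 0.006
gripper_force: 0.7
```

```bash
python3 -c "
from h import *
st()"
```

```text
t 6.58 out -47.3 yc 0.2 z 159.2 F case [1.3 0.4 1.5] toolx yaw -76.99 w 0.006 [ 16.  21. -12.  -0. -58.  -3.]
```

Call:
drive_tool([
  {"delta_pos":[-6,0,7],"turn":0,"claw":0},
  {"delta_pos":[-5,0,6],"turn":0,"claw":0},
  {"delta_pos":[-5,0,7],"turn":0,"claw":0},
  {"delta_pos":[-4,0,7],"turn":0,"claw":0},
  {"delta_pos":[-2,0,6],"turn":0,"claw":0},
  {"delta_pos":[0,0,2],"turn":0,"claw":0},
  {"delta_pos":[0,0,1],"turn":0,"claw":0},
  {"delta_pos":[0,0,0],"turn":0,"claw":0},
])

```text
time_s: 7.58
tcp_pos: [0.5731, 0.0216, 0.1235]
ee_rot: [[0.225, -0.974, -0.0], [-0.974, -0.225, -0.0], [-0.0, 0.0, -1.0]]
wrist_force: [0.3, -0.8, 0.0]
gripper_width: 0.001
gripper_force: 0.1
```

```bash
python3 -c "
from h import *
st()"
```

```text
t 7.58 out -25.9 yc 0.1 z 123.5 F case [0.9 0.1 0. ] toolx yaw -77.0 w 0.001 [ 18.  22. -15.  -0. -53.  -5.]
```

Call:
drive_tool([
  {"delta_pos":[0,0,1.5],"turn":0,"claw":0},
  {"delta_pos":[0,0,1.5],"turn":0,"claw":0},
  {"delta_pos":[0,0,1],"turn":0,"claw":0},
  {"delta_pos":[0,0,0],"turn":0,"claw":0},
])

```text
time_s: 8.07
tcp_pos: [0.5732, 0.0217, 0.1195]
ee_rot: [[0.225, -0.974, 0.0], [-0.974, -0.225, -0.0], [0.0, -0.0, -1.0]]
wrist_force: [0.5, 0.2, 1.3]
gripper_width: 0.005
gripper_force: 0.4
```

Call:
drive_tool([
  {"delta_pos":[0,0,1],"turn":0,"claw":0},
  {"delta_pos":[0,0,1],"turn":0,"claw":0},
  {"delta_pos":[0,0,0],"turn":0,"claw":0},
])

```text
time_s: 8.45
tcp_pos: [0.5732, 0.0217, 0.1174]
ee_rot: [[0.225, -0.974, -0.0], [-0.974, -0.225, -0.0], [0.0, 0.0, -1.0]]
wrist_force: [-0.2, 0.5, 1.0]
gripper_width: 0.004
gripper_force: 0.4
```

Call:
drive_tool([
  {"delta_pos":[0,0,1],"turn":0,"claw":0},
  {"delta_pos":[0,0,1],"turn":0,"claw":0},
  {"delta_pos":[0,0,0],"turn":0,"claw":0},
])

```text
time_s: 8.82
tcp_pos: [0.5732, 0.0219, 0.1163]
ee_rot: [[0.225, -0.974, 0.0], [-0.974, -0.225, 0.0], [-0.0, -0.0, -1.0]]
wrist_force: [-1.8, 1.1, 5.7]
gripper_width: 0.005
gripper_force: 2.8
```

Call:
drive_tool([
  {"delta_pos":[0,0,0.7],"turn":0,"claw":0},
  {"delta_pos":[0,0,0.6],"turn":0,"claw":0},
  {"delta_pos":[0,0,0],"turn":0,"claw":0},
])

```text
time_s: 9.2
tcp_pos: [0.5732, 0.0219, 0.116]
ee_rot: [[0.226, -0.974, 0.001], [-0.974, -0.226, 0.0], [0.0, -0.001, -1.0]]
wrist_force: [-3.9, 2.9, 9.5]
gripper_width: 0.004
gripper_force: 4.9
```

Call:
drive_tool([
  {"delta_pos":[0,0,0.6],"turn":0,"claw":0},
  {"delta_pos":[0,0,0.6],"turn":0,"claw":0},
  {"delta_pos":[0,0,0],"turn":0,"claw":0},
  {"delta_pos":[0,0,0],"turn":0,"claw":0},
])

```text
time_s: 9.7
tcp_pos: [0.5732, 0.022, 0.1156]
ee_rot: [[0.226, -0.974, 0.001], [-0.974, -0.226, 0.0], [0.0, -0.001, -1.0]]
wrist_force: [-5.3, 3.2, 14.6]
gripper_width: 0.004
gripper_force: 6.8
```

Call:
drive_tool([
  {"delta_pos":[0,0,0],"turn":0,"claw":0},
  {"delta_pos":[0,0,0],"turn":0,"claw":0},
  {"delta_pos":[0,0,-30],"turn":0,"claw":0},
  {"delta_pos":[0,0,-30],"turn":0,"claw":0},
  {"delta_pos":[-40,0,0],"turn":0,"claw":0},
  {"delta_pos":[-40,0,0],"turn":0,"claw":0},
  {"delta_pos":[-36,0,0],"turn":0,"claw":0},
  {"delta_pos":[0,0,30],"turn":0,"claw":0},
  {"delta_pos":[0,0,30],"turn":0,"claw":0},
  {"delta_pos":[0,0,20],"turn":0,"claw":0},
  {"delta_pos":[0,0,0],"turn":0,"claw":0},
])

```text
time_s: 11.08
tcp_pos: [0.5456, 0.1338, 0.0911]
ee_rot: [[0.225, -0.974, -0.005], [-0.974, -0.225, -0.002], [0.001, 0.005, -1.0]]
wrist_force: [0.6, -0.4, 0.7]
gripper_width: 0.007
gripper_force: 0.0
```

```bash
python3 - <<'E'
from h import *
st()
c=cap('scene');W=cloud(c);x,y=frame(np.radians(13.1))
O=.083-W[...,:2]@x;Y=W[...,:2]@y-.563;Z=W[...,2]
m=(O<-.02)&(O>-.13)&(abs(Y)<.11)&(Z>.09)&(Z<.14)
A=np.c_[O[m],np.ones(m.sum())];p=np.linalg.lstsq(A,Z[m],rcond=None)[0];print('lid slope',p[0],'z front',p[1]*1e3)
cv2.imwrite('pics/s3.png',cv2.resize(c['color'][170:300,200:370][:,:,::-1],None,fx=4,fy=4,interpolation=cv2.INTER_CUBIC))
E
```

```text
t 11.07 out 89.7 yc -1.3 z 91.1 F case [0.6 0.5 0.7] toolx yaw -77.01 w 0.007 [ 30.  24. -18.  -0. -49. -17.]
lid slope 0.05013957183143596 z front 116.57729952250435
```

View pics/s3.png

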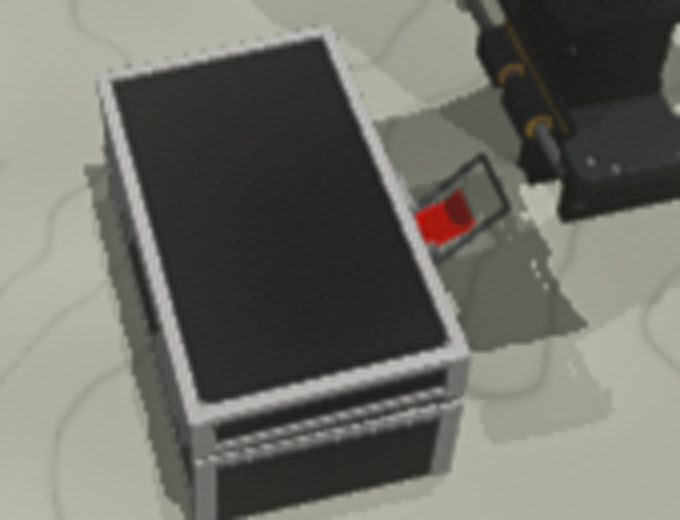

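Call:
drive_tool([
  {"delta_pos":[9,0,-1],"turn":0,"claw":0},
  {"delta_pos":[9,0,-1],"turn":0,"claw":0},
  {"delta_pos":[8,0,-6],"turn":0,"claw":0},
  {"delta_pos":[8,0,-5],"turn":0,"claw":0},
  {"delta_pos":[6,0,-2],"turn":0,"claw":0},
  {"delta_pos":[5,0,-1],"turn":0,"claw":0},
  {"delta_pos":[5,0,-1],"turn":0,"claw":0},
  {"delta_pos":[5,0,0],"turn":0,"claw":0},
  {"delta_pos":[5,0,0],"turn":0,"claw":0},
  {"delta_pos":[5,0,0],"turn":0,"claw":0},
  {"delta_pos":[0,0,0],"turn":0,"claw":0},
])

```text
time_s: 12.5
tcp_pos: [0.5617, 0.071, 0.11]
ee_rot: [[0.225, -0.974, -0.0], [-0.974, -0.225, -0.0], [0.0, 0.0, -1.0]]
wrist_force: [-0.8, -1.2, -0.5]
gripper_width: -0.001
gripper_force: 0.0
```

```bash
python3 -c "
from h import *
st()"
```

```text
t 12.5 out 24.9 yc 0.2 z 110.0 F case [ 1.  -1.1 -0.5] toolx yaw -77.03 w -0.001 [ 24.  22. -17.  -0. -51. -11.]
```

Call:
drive_tool([
  {"delta_pos":[-15,0,-10],"turn":0,"claw":0},
  {"delta_pos":[-20,0,-15],"turn":0,"claw":0},
  {"delta_pos":[-20,0,0],"turn":0,"claw":0},
  {"delta_pos":[0,0,0],"turn":0,"claw":0},
])

```text
time_s: 13.0
tcp_pos: [0.5488, 0.1272, 0.1355]
ee_rot: [[0.228, -0.974, 0.001], [-0.974, -0.228, 0.001], [-0.0, -0.001, -1.0]]
wrist_force: [0.9, -1.0, 0.1]
gripper_width: 0.004
gripper_force: 0.0
```

```bash
python3 - <<'E'
from h import *
st()
c=cap('scene')
cv2.imwrite('pics/s4.png',cv2.resize(c['color'][170:300,240:370][:,:,::-1],None,fx=4,fy=4,interpolation=cv2.INTER_CUBIC))
E
```

```text
t 13.0 out 82.5 yc 0.4 z 135.5 F case [1.2 0.7 0.1] toolx yaw -76.82 w 0.004 [ 30.  21. -15.  -0. -54. -16.]
```

View pics/s4.png

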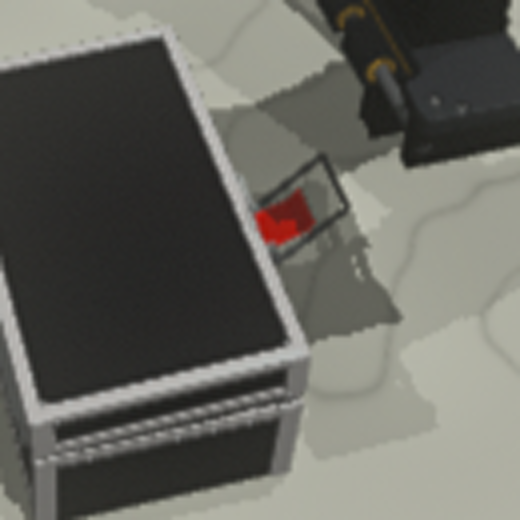

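The loop still lies outward, with its bar at (333,180): the tips rode over it. I'll retry with the tips lower.

Call:
drive_tool([
  {"delta_pos":[-4,0,25],"turn":0,"claw":0},
  {"delta_pos":[0,0,24],"turn":0,"claw":0},
  {"delta_pos":[8,0,0],"turn":0,"claw":0},
  {"delta_pos":[8,0,-1],"turn":0,"claw":0},
  {"delta_pos":[6,0,-3],"turn":0,"claw":0},
  {"delta_pos":[6,0,-4],"turn":0,"claw":0},
  {"delta_pos":[5,0,-3],"turn":0,"claw":0},
])

```text
time_s: 13.92
tcp_pos: [0.5563, 0.0963, 0.098]
ee_rot: [[0.225, -0.974, 0.001], [-0.974, -0.225, 0.001], [-0.0, -0.001, -1.0]]
wrist_force: [-0.4, -0.6, -0.7]
gripper_width: 0.006
gripper_force: 0.0
```

```bash
python3 - <<'E'
from h import *
st()
c=cap('scene')
cv2.imwrite('pics/s5.png',cv2.resize(c['color'][170:300,240:370][:,:,::-1],None,fx=4,fy=4,interpolation=cv2.INTER_CUBIC))
E
```

```text
t 13.93 out 50.7 yc 0.6 z 98.0 F case [ 0.4 -0.6 -0.7] toolx yaw -77.01 w 0.006 [ 26.  23. -18.   0. -49. -13.]
```

View pics/s5.png

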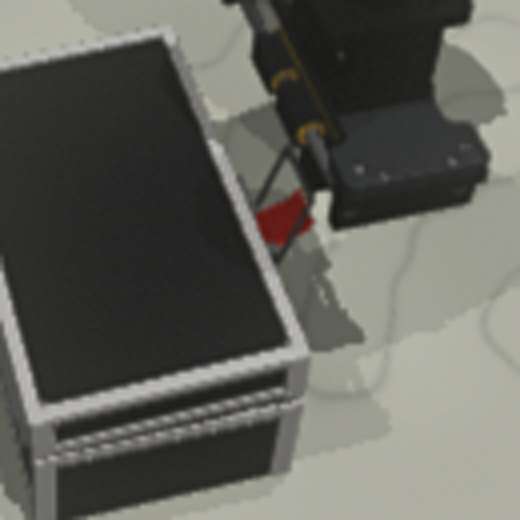

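The loop's legs stand steeper now, near (285,165), so the bar is being carried. I'll continue past upright.

Call:
drive_tool([
  {"delta_pos":[5,0,-2],"turn":0,"claw":0},
  {"delta_pos":[5,0,-1],"turn":0,"claw":0},
  {"delta_pos":[5,0,-1],"turn":0,"claw":0},
  {"delta_pos":[5,0,-1],"turn":0,"claw":0},
  {"delta_pos":[5,0,0],"turn":0,"claw":0},
  {"delta_pos":[3,0,0],"turn":0,"claw":0},
  {"delta_pos":[0,0,0],"turn":0,"claw":0},
  {"delta_pos":[0,0,0],"turn":0,"claw":0},
  {"delta_pos":[-12,0,0],"turn":0,"claw":0},
  {"delta_pos":[-15,0,0],"turn":0,"claw":0},
  {"delta_pos":[-20,0,0],"turn":0,"claw":0},
  {"delta_pos":[0,0,0],"turn":0,"claw":0},
])

```text
time_s: 15.48
tcp_pos: [0.5512, 0.1173, 0.1022]
ee_rot: [[0.228, -0.974, 0.0], [-0.974, -0.228, 0.0], [-0.0, -0.0, -1.0]]
wrist_force: [-0.5, -0.4, -0.8]
gripper_width: 0.007
gripper_force: 0.0
```

```bash
python3 - <<'E'
from h import *
st()
c=cap('scene');C=c['color'].astype(int)
a=cap('wrist');W=cloud(c);x,y=frame(np.radians(13.1))
cv2.imwrite('pics/s6.png',np.hstack([cv2.resize(c['color'][190:270,260:350],(450,400),interpolation=cv2.INTER_CUBIC),cv2.resize(a['color'][:150,180:330],(350,400))])[:,:,::-1])
for n,q in(('s',c),('w',a)):
    W=cloud(q);O=(.083-W[...,:2]@x)*1e3;Y=(W[...,:2]@y-.563)*1e3;Z=W[...,2]*1e3
    m=(O>3)&(O<66)&(abs(Y)<26)&(Z>80)&(Z<125); P=np.c_[O[m],Y[m],Z[m]];print(n,len(P),np.percentile(P,[5,25,50,75,95],axis=0).round())
E
```

```text
t 15.47 out 72.3 yc 0.5 z 102.2 F case [ 0.3 -0.6 -0.8] toolx yaw -76.83 w 0.007 [ 28.  23. -18.  -0. -50. -15.]
s 59 [[  5.  -8.  96.]
 [  8.  -4. 100.]
 [ 61.   2. 108.]
 [ 63.   9. 117.]
 [ 65.  11. 123.]]
w 1256 [[  4. -20.  87.]
 [  6.  -6.  98.]
 [ 11.  -0. 101.]
 [ 61.   6. 115.]
 [ 62.  18. 123.]]
```

View pics/s6.png

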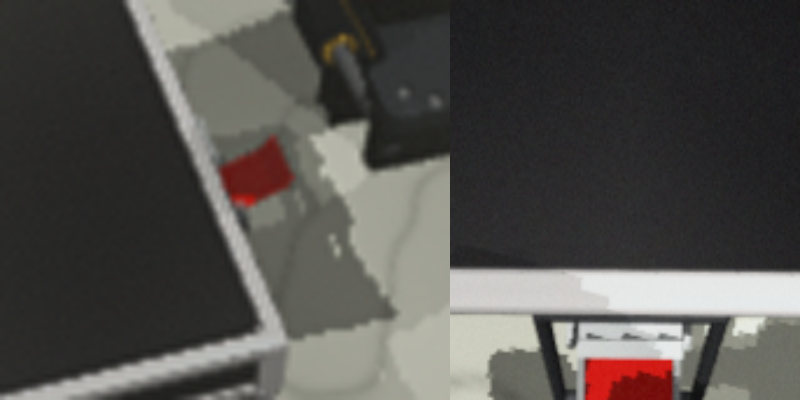

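The right half shows the lever and the loop's legs running up to the lid front, so the loop has fallen inward. Now the lever: press it down in stages.

Call:
drive_tool([
  {"delta_pos":[0,0,-4],"turn":0,"claw":0},
  {"delta_pos":[14,0,0],"turn":0,"claw":0},
  {"delta_pos":[14,0,0],"turn":0,"claw":0},
  {"delta_pos":[0,0,8],"turn":0,"claw":0},
  {"delta_pos":[0,0,8],"turn":0,"claw":0},
  {"delta_pos":[0,0,5],"turn":0,"claw":0},
  {"delta_pos":[0,0,5],"turn":0,"claw":0},
  {"delta_pos":[0,0,5],"turn":0,"claw":0},
  {"delta_pos":[0,0,5],"turn":0,"claw":0},
  {"delta_pos":[0,0,5],"turn":0,"claw":0},
  {"delta_pos":[0,0,5],"turn":0,"claw":0},
  {"delta_pos":[0,0,0],"turn":0,"claw":0},
])

```text
time_s: 17.08
tcp_pos: [0.558, 0.0879, 0.0598]
ee_rot: [[0.225, -0.974, -0.0], [-0.974, -0.225, -0.0], [0.0, 0.0, -1.0]]
wrist_force: [0.8, 0.8, 1.2]
gripper_width: 0.009
gripper_force: 0.4
```

```bash
cat >> h.py <<'E'
def look(n='scene'):
    c=cap(n);W=cloud(c);C=c['color'].astype(int);x,y=frame(np.radians(13.1))
    O=(.083-W[...,:2]@x)*1e3;Y=(W[...,:2]@y-.563)*1e3;Z=W[...,2]*1e3
    m=(O<-20)&(O>-130)&(abs(Y)<110)&(Z>90)&(Z<140)
    A=np.c_[O[m],np.ones(m.sum())]
    if m.sum()>50: p=np.linalg.lstsq(A,Z[m],rcond=None)[0];print(n,'lid slope',p[0].round(4),'z front',p[1].round(1))
    r=(C[...,0]>C[...,1]+40)&(C[...,0]>C[...,2]+40)&(np.abs(Y)<30)&(O>0)&(O<70)
    P=np.c_[O[r],Y[r],Z[r]]
    if len(P): print('red',len(P),np.percentile(P,[3,50,97],axis=0).round(1).tolist())
    m=(O>1)&(O<30)&(abs(Y)<24)&(Z>80)&(Z<125);P=np.c_[O[m],Y[m],Z[m]]
    if len(P): print('catch/loop',len(P),np.percentile(P,[5,50,95],axis=0).round(1).tolist())
E
python3 -c "
from h import *
st();look();look('wrist')"
```

```text
t 17.07 out 42.2 yc 0.4 z 59.8 F case [-0.6  0.9  1.2] toolx yaw -76.98 w 0.009 [ 25.  26. -20.   0. -44. -12.]
scene lid slope 0.0453 z front 115.9
red 54 [[22.0, -12.2, 51.6], [28.6, 1.6, 53.7], [40.8, 12.0, 56.3]]
catch/loop 16 [[5.1, -10.6, 91.5], [6.5, 1.7, 97.6], [7.7, 11.5, 99.7]]
wrist lid slope 0.0461 z front 117.0
red 793 [[25.0, -13.0, 53.8], [30.5, -1.5, 55.1], [42.5, 11.6, 82.0]]
catch/loop 408 [[4.9, -11.5, 98.3], [6.4, -1.2, 99.3], [7.9, 10.0, 100.3]]
```

```bash
cat >> h.py <<'E'
def bar():
    c=cap('wrist');W=cloud(c);x,y=frame(np.radians(13.1))
    O=(.083-W[...,:2]@x)*1e3;Y=(W[...,:2]@y-.563)*1e3;Z=W[...,2]*1e3
    m=(O>-4)&(O<30)&(abs(Y)>13)&(abs(Y)<23)&(Z>60)&(Z<125)
    P=np.c_[O[m],Y[m],Z[m]]; P=P[P[:,0].argsort()]; print(len(P))
    for o in range(-4,30,3):
        q=P[(P[:,0]>=o)&(P[:,0]<o+3)]
        if len(q): print(o,len(q),np.percentile(q[:,2],[5,50,95]).round(1))
E
python3 -c "
from h import *
bar()"
```

```text
322
-4 321 [116.2 117.2 118.2]
17 1 [60. 60. 60.]
```

```bash
python3 -c "
from h import *
for n in('scene','wrist'):
    c=cap(n);W=cloud(c);x,y=frame(np.radians(13.1))
    O=(.083-W[...,:2]@x)*1e3;Y=(W[...,:2]@y-.563)*1e3;Z=W[...,2]*1e3
    m=(O>0.5)&(O<31)&(abs(Y)<30)&(Z>40)&(Z<112)
    P=np.c_[O[m],Y[m],Z[m]].round().astype(int); P=P[(abs(P[:,1])>13)]; print(n,len(P));print(P[::max(1,len(P)//40)].tolist())
"
```

```text
scene 9
[[23, -15, 56], [25, -14, 57], [22, -14, 54], [24, 14, 58], [17, 20, 64], [25, 14, 51], [20, 20, 56], [24, 19, 49], [23, 20, 47]]
wrist 46
[[19, 20, 59], [19, 19, 60], [19, 19, 60], [20, 18, 58], [21, 18, 56], [22, 18, 51], [22, 17, 50], [23, 17, 50], [22, 16, 50], [23, 16, 50], [22, 20, 54], [22, 19, 55], [22, 19, 54], [23, 18, 52], [23, 18, 49], [23, 17, 50], [23, 17, 51], [23, 16, 50], [23, 16, 51], [23, -18, 50], [23, -19, 50], [22, -19, 52], [22, -20, 55], [21, -20, 56], [21, -21, 57], [21, -21, 56], [24, 17, 49], [23, 16, 51], [24, 16, 48], [24, -18, 51], [24, -19, 51], [24, -20, 49], [24, -20, 50], [23, -21, 52], [24, 14, 57], [25, 14, 58], [25, -14, 58], [24, -14, 59], [25, -15, 58], [25, 14, 58], [25, -14, 59], [25, -14, 59], [25, -15, 58], [26, -14, 58], [26, -14, 57], [26, -15, 59]]
```

The legs lean inward as they should. Pressing on.

Call:
drive_tool([
  {"delta_pos":[-1,0,3],"turn":0,"claw":0},
  {"delta_pos":[-1,0,3],"turn":0,"claw":0},
  {"delta_pos":[0,0,3],"turn":0,"claw":0},
  {"delta_pos":[0,0,3],"turn":0,"claw":0},
  {"delta_pos":[0,0,0],"turn":0,"claw":0},
])

```text
time_s: 17.95
tcp_pos: [0.5576, 0.0891, 0.0485]
ee_rot: [[0.225, -0.974, 0.0], [-0.974, -0.225, -0.001], [0.001, 0.0, -1.0]]
wrist_force: [0.7, -3.5, 6.8]
gripper_width: 0.007
gripper_force: 2.6
```

```bash
python3 -c "
from h import *
st();look()"
```

```text
t 17.95 out 43.4 yc 0.3 z 48.5 F case [ 3.6 -0.1  6.8] toolx yaw -76.98 w 0.007 [ 26.  27. -20.   0. -43. -13.]
scene lid slope 0.028 z front 113.4
red 39 [[22.3, -10.6, 45.4], [28.8, 2.3, 49.0], [39.3, 11.9, 51.3]]
catch/loop 21 [[5.3, -12.1, 92.2], [7.1, 2.0, 96.2], [8.4, 14.3, 124.6]]
```

The loop is hooked and the lid is being drawn in: its slope went from 0.045 to 0.028. Continuing.

Call:
drive_tool([
  {"delta_pos":[0,0,2],"turn":0,"claw":0},
  {"delta_pos":[0,0,2],"turn":0,"claw":0},
  {"delta_pos":[0,0,2],"turn":0,"claw":0},
  {"delta_pos":[0,0,2],"turn":0,"claw":0},
  {"delta_pos":[0,0,0],"turn":0,"claw":0},
])

```text
time_s: 18.62
tcp_pos: [0.5583, 0.0896, 0.042]
ee_rot: [[0.226, -0.974, 0.002], [-0.974, -0.226, -0.0], [0.001, -0.002, -1.0]]
wrist_force: [-1.7, -1.4, 12.2]
gripper_width: 0.008
gripper_force: 5.1
```

```bash
python3 -c "
from h import *
st();look()"
```

```text
t 18.62 out 43.7 yc 1.0 z 42.0 F case [ 1.  -2.  12.2] toolx yaw -76.94 w 0.008 [ 26.  27. -21.   0. -42. -13.]
scene lid slope 0.0168 z front 111.8
red 36 [[24.1, -12.8, 37.6], [29.4, 1.7, 43.3], [42.0, 12.1, 46.6]]
catch/loop 40 [[5.5, -18.1, 92.8], [6.4, -2.2, 117.8], [9.2, 20.3, 124.4]]
```

Call:
drive_tool([
  {"delta_pos":[0.5,0,2],"turn":0,"claw":0},
  {"delta_pos":[0.5,0,2],"turn":0,"claw":0},
  {"delta_pos":[0.5,0,2],"turn":0,"claw":0},
  {"delta_pos":[0.5,0,2],"turn":0,"claw":0},
  {"delta_pos":[0,0,0],"turn":0,"claw":0},
])

```text
time_s: 19.3
tcp_pos: [0.5593, 0.0887, 0.0338]
ee_rot: [[0.226, -0.974, 0.004], [-0.974, -0.226, 0.001], [-0.0, -0.004, -1.0]]
wrist_force: [-1.5, 0.4, 10.4]
gripper_width: 0.005
gripper_force: 4.1
```

```bash
python3 -c "
from h import *
st();look()"
```

```text
t 19.3 out 42.6 yc 1.9 z 33.8 F case [-0.8 -1.4 10.4] toolx yaw -76.93 w 0.005 [ 25.  28. -21.   0. -41. -12.]
scene lid slope 0.0078 z front 110.5
red 17 [[26.8, -10.0, 28.2], [29.9, 7.7, 34.8], [38.0, 12.5, 39.0]]
catch/loop 84 [[4.2, -20.7, 92.1], [5.8, -3.1, 117.6], [18.9, 19.4, 124.6]]
```

Call:
drive_tool([
  {"delta_pos":[0.5,0,2],"turn":0,"claw":0},
  {"delta_pos":[0.5,0,2],"turn":0,"claw":0},
  {"delta_pos":[0.5,0,2],"turn":0,"claw":0},
  {"delta_pos":[0,0,1],"turn":0,"claw":0},
  {"delta_pos":[0,0,0],"turn":0,"claw":0},
])

```text
time_s: 19.98
tcp_pos: [0.5599, 0.0874, 0.0264]
ee_rot: [[0.226, -0.974, 0.004], [-0.974, -0.226, 0.001], [-0.0, -0.004, -1.0]]
wrist_force: [0.4, 0.3, 7.2]
gripper_width: 0.008
gripper_force: 3.3
```

```bash
python3 -c "
from h import *
st();look()"
```

```text
t 19.98 out 41.2 yc 2.2 z 26.4 F case [-0.2  0.4  7.2] toolx yaw -76.94 w 0.008 [ 25.  29. -21.   0. -40. -12.]
scene lid slope 0.0034 z front 109.9
red 3 [[31.2, 11.2, 23.3], [33.2, 11.9, 25.9], [36.4, 12.6, 26.3]]
catch/loop 168 [[2.9, -21.8, 103.5], [8.1, -3.1, 118.6], [17.3, 22.0, 121.4]]
```

Force is falling as it should toward the high point. To keep the upright hand clear of the lid, I finish with a horizontal push at z≈44, where the gripper body passes above the lid.

Call:
drive_tool([
  {"delta_pos":[0,1.5,-9],"turn":0,"claw":0},
  {"delta_pos":[0,0,-9],"turn":0,"claw":0},
  {"delta_pos":[2,0,0],"turn":0,"claw":0},
  {"delta_pos":[2,0,0],"turn":0,"claw":0},
  {"delta_pos":[2,0,0],"turn":0,"claw":0},
])

```text
time_s: 20.65
tcp_pos: [0.5582, 0.084, 0.0448]
ee_rot: [[0.225, -0.974, 0.002], [-0.974, -0.225, 0.005], [-0.004, -0.004, -1.0]]
wrist_force: [-7.7, 16.2, 11.1]
gripper_width: 0.007
gripper_force: 8.5
```

```bash
python3 -c "
from h import *
st();look()"
```

```text
t 20.65 out 38.3 yc -0.3 z 44.8 F case [-17.5  -3.8  11.1] toolx yaw -76.98 w 0.007 [ 25.  27. -21.  -0. -42. -12.]
scene lid slope 0.0192 z front 112.1
red 17 [[23.5, -9.3, 41.4], [26.3, 4.9, 45.3], [34.5, 12.4, 47.5]]
catch/loop 19 [[2.8, -11.3, 87.9], [7.1, -0.6, 94.1], [28.7, 13.1, 120.2]]
```

Call:
drive_tool([
  {"delta_pos":[1.5,0,0],"turn":0,"claw":0},
  {"delta_pos":[1.5,0,0],"turn":0,"claw":0},
  {"delta_pos":[0,0,0],"turn":0,"claw":0},
])

```text
time_s: 21.08
tcp_pos: [0.5593, 0.082, 0.045]
ee_rot: [[0.226, -0.974, 0.004], [-0.974, -0.226, 0.006], [-0.005, -0.005, -1.0]]
wrist_force: [-8.1, 17.5, 10.3]
gripper_width: 0.008
gripper_force: 9.0
```

```bash
python3 -c "
from h import *
st();look()"
```

```text
t 21.07 out 36.1 yc 0.3 z 45.0 F case [-18.9  -3.9  10.3] toolx yaw -76.95 w 0.008 [ 25.  27. -21.  -0. -42. -11.]
scene lid slope 0.0172 z front 111.8
red 8 [[23.3, -10.5, 40.9], [27.7, 9.6, 43.6], [31.9, 12.6, 47.5]]
catch/loop 9 [[3.0, -8.5, 87.2], [6.8, 9.4, 93.1], [28.3, 14.2, 110.4]]
```

Call:
drive_tool([
  {"delta_pos":[1.5,0,0.5],"turn":0,"claw":0},
  {"delta_pos":[1.5,0,0],"turn":0,"claw":0},
  {"delta_pos":[1.5,0,0.5],"turn":0,"claw":0},
  {"delta_pos":[0,0,0],"turn":0,"claw":0},
])

```text
time_s: 21.62
tcp_pos: [0.5606, 0.0789, 0.0438]
ee_rot: [[0.226, -0.974, 0.005], [-0.974, -0.226, 0.008], [-0.007, -0.006, -1.0]]
wrist_force: [-7.4, 21.8, 8.5]
gripper_width: 0.003
gripper_force: 10.2
```

```bash
python3 -c "
from h import *
st();look()"
```

```text
t 21.62 out 32.8 yc 0.9 z 43.8 F case [-22.9  -2.2   8.5] toolx yaw -76.96 w 0.003 [ 24.  27. -20.  -0. -42. -11.]
scene lid slope 0.0109 z front 111.0
red 3 [[27.6, 10.1, 36.8], [27.9, 10.4, 36.8], [30.1, 10.9, 40.2]]
catch/loop 6 [[23.3, 13.2, 81.2], [25.9, 14.6, 85.6], [29.0, 15.4, 88.4]]
```

Call:
drive_tool([
  {"delta_pos":[1.5,0,0.5],"turn":0,"claw":0},
  {"delta_pos":[1.5,0,0.3],"turn":0,"claw":0},
  {"delta_pos":[1.5,0,0.3],"turn":0,"claw":0},
  {"delta_pos":[0,0,0],"turn":0,"claw":0},
])

```text
time_s: 22.18
tcp_pos: [0.5617, 0.0742, 0.0417]
ee_rot: [[0.226, -0.974, 0.005], [-0.974, -0.225, 0.007], [-0.006, -0.006, -1.0]]
wrist_force: [-4.7, 19.9, 1.3]
gripper_width: 0.005
gripper_force: 7.7
```

```bash
python3 -c "
from h import *
st();look()"
```

```text
t 22.18 out 28.0 yc 0.9 z 41.7 F case [-20.5  -0.1   1.3] toolx yaw -76.97 w 0.005 [ 24.  27. -21.  -0. -42. -10.]
scene lid slope 0.004 z front 109.9
catch/loop 7 [[4.4, -4.8, 81.0], [19.5, 14.2, 85.7], [23.2, 15.0, 123.8]]
```

Call:
drive_tool([
  {"delta_pos":[1.5,0,0],"turn":0,"claw":0},
  {"delta_pos":[1.5,0,0],"turn":0,"claw":0},
  {"delta_pos":[0,0,0],"turn":0,"claw":0},
])

```text
time_s: 22.6
tcp_pos: [0.5619, 0.0673, 0.0415]
ee_rot: [[0.226, -0.974, 0.001], [-0.974, -0.226, 0.001], [-0.001, -0.001, -1.0]]
wrist_force: [0.4, 7.6, 3.1]
gripper_width: -0.001
gripper_force: 3.4
```

```bash
python3 -c "
from h import *
st();look()"
```

```text
t 22.6 out 21.2 yc -0.5 z 41.5 F case [-7.3  2.1  3.1] toolx yaw -76.93 w -0.001 [ 23.  27. -21.  -0. -42. -10.]
scene lid slope 0.0076 z front 110.4
catch/loop 6 [[3.6, -1.4, 81.2], [11.6, 13.1, 86.7], [15.1, 15.0, 114.3]]
```

It snapped: the finger face is now at out≈12, where the shut lever lies. I'll back off and check.

Call:
drive_tool([
  {"delta_pos":[-15,0,0],"turn":0,"claw":0},
  {"delta_pos":[-25,0,0],"turn":0,"claw":0},
  {"delta_pos":[-10,0,-40],"turn":0,"claw":0},
  {"delta_pos":[-30,0,-60],"turn":0,"claw":0},
  {"delta_pos":[-50,0,-60],"turn":0,"claw":0},
  {"delta_pos":[-50,0,-40],"turn":0,"claw":0},
  {"delta_pos":[0,0,0],"turn":0,"claw":0},
  {"delta_pos":[0,0,0],"turn":0,"claw":0},
])

```text
time_s: 23.65
tcp_pos: [0.5227, 0.2277, 0.2228]
ee_rot: [[0.225, -0.974, -0.003], [-0.974, -0.225, -0.001], [0.001, 0.003, -1.0]]
wrist_force: [0.3, 0.8, -0.7]
gripper_width: 0.002
gripper_force: 0.0
```

```bash
python3 -c "
from h import *
st();look();look('top');look('wrist')"
```

```text
t 23.65 out 186.3 yc -2.3 z 222.8 F case [-0.7  0.5 -0.7] toolx yaw -76.99 w 0.002 [ 40.  17.  -7.  -0. -66. -27.]
scene lid slope 0.0068 z front 110.4
catch/loop 13 [[6.0, -11.2, 90.0], [7.6, -1.0, 92.3], [9.0, 11.0, 94.9]]
top lid slope 0.0083 z front 110.6
red 4 [[11.6, -10.2, 0.2], [12.0, -6.0, 29.2], [13.7, 9.6, 50.5]]
catch/loop 35 [[1.1, -18.9, 87.5], [4.6, -2.0, 92.5], [10.2, 15.0, 111.7]]
red 266 [[9.8, -12.6, 9.7], [11.1, -1.3, 16.3], [14.5, 10.5, 39.4]]
```

```bash
python3 -c "
from h import *
x,y=frame(np.radians(13.1))
for n in('scene','top'):
    W=cloud(cap(n));O=(.083-W[...,:2]@x)*1e3;Y=(W[...,:2]@y-.563)*1e3;Z=W[...,2]*1e3
    for nm,m in(('bench',(abs(Z)<8)&(abs(O+70)<250)&(abs(Y)<250)),('lid',(Z>100)&(Z<120)&(abs(O+70)<66)&(abs(Y)<115))):
        A=np.c_[O[m],Y[m],np.ones(m.sum())];p=np.linalg.lstsq(A,Z[m],rcond=None)[0];print(n,nm,m.sum(),p.round(4))
"
```

```text
scene bench 31089 [-5.000e-04 -4.000e-04 -6.165e-01]
scene lid 5072 [7.700000e-03 3.000000e-04 1.104495e+02]
top bench 18298 [ 0.0005  0.     -0.4376]
top lid 3241 [ 8.200000e-03 -2.000000e-04  1.105857e+02]
```

```bash
python3 -c "
from h import *
x,y=frame(np.radians(13.1))
c=cap('wrist');C=c['color'].astype(int)
W=cloud(c);O=(.083-W[...,:2]@x)*1e3;Y=(W[...,:2]@y-.563)*1e3;Z=W[...,2]*1e3
r=(C[...,0]>C[...,1]+40)&(C[...,0]>C[...,2]+40)&(abs(Y)<12)&(O>5)&(O<25)&(Z>8)
for a in range(5,60,5):
    s=r&(Z>=a)&(Z<a+5)
    if s.sum(): print(a,s.sum(),np.median(O[s]).round(1))
m=(O>-1)&(O<14)&(abs(Y)<22)&(Z>75)&(Z<105)
for lo,hi in((-22,-13),(-10,10),(13,22)):
    s=m&(Y>lo)&(Y<hi); print(lo,s.sum(),np.median(O[s]),np.percentile(Z[s],[10,50,90]))
"
```

```text
5 14 14.1
10 84 12.9
15 70 10.7
20 14 10.1
25 18 10.0
30 15 10.2
35 26 10.0
40 3 10.4
  return _methods._mean(a, axis=axis, dtype=dtype,
  ret = ret.dtype.type(ret / rcount)
Traceback (most recent call last):
IndexError: index -1 is out of bounds for axis 0 with size 0
```

```bash
python3 -c "
from h import *
print(ticket.finish_job())"
```

```text
the job is handed in; nothing more can be done
None
```

I closed and latched the case and handed the job in: the lid was pressed onto its seal at about 15 N, the loop hooked, and the lever snapped flat. At my last check the lid was about 0.008 rad off level (limit 0.010), and I did not re-check the pen, the bystanders or the bar's seat in the catch.

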